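# Load a spacer into the shaft fixture and snap its cover shut

### The arm

A 7-joint arm with a two-finger parallel gripper is mounted at the origin on a cart in front of the work surface, level with it; the furniture and walls round the work are solid. World frame = base frame: x ahead of the robot, y to its left, z up, the work surface at z = 0. Lengths are in m, angles in rad, forces in N, time in s.
With the tool pointing down it reaches from about 0.375 to 0.925 m from the base axis. Payload 3.1 kg.
Tool frame: the origin (TCP) lies at the very end of the fingers, on their centre line; the grasp point (between the pads) lies 19 mm behind it (arm.grip_depth is the y of the grasp point in the tool frame, in m); y points along the fingers, x is the direction in which the jaws open and shut, and the axes are right-handed (so a half turn about y gives the same grasp; the last joint's range is limited). The gripper opens to 85 mm and grips with 20 to 120 N. Pads are 22 mm wide; open, the fingers measure 114 mm over their backs; the gripper's body (76 mm by 85 mm) begins 54 mm behind the grasp point. The pads swing forward as they close: fully open they stand 13 mm farther back than shut.
Start: joints at [1.073, 0.383, 0.044, 1.598, -0.018, 1.161, -0.05], TCP at [0.253, -0.599, 0.231] pointing down, gripper open.
Joint ranges: [-2.61, 2.61], [-0.41, 2.15], [-1.48, 1.57], [0, 2.5], [-1.57, 4.71], [0.05, 1.97], [-2.85, 2.85]. Speed limits (rad/s): [2.79, 2.79, 3.14, 3.14, 3.14, 3.14, 3.14].

### API

Orientations are given as a 3x3 rotation matrix whose columns are the frame's x, y, z axes.
In Python, from bench import get_obs, eyes, job, arm gives the robot as it stands.
- The arm moves only by the tool drive_tool, never from a script. Its argument "motion" is one flat list of numbers, 7 for each row, row after row: the shift along the world's x, y, z in cm, then the turn, a rotation vector about the world's x, y, z in degrees, then the opening, from 0 (shut) to 1 (fully open). In form: [dx, dy, dz, wx, wy, wz, claw, dx, dy, dz, wx, wy, wz, claw, ...]. A call has 1 to 10 rows; each row shifts and turns the pose as measured when the row begins; what a row does not reach is not made up. A row lasts 1/10 s, in which the tool goes at most 50 mm and 8.59 degrees, less where a joint would pass 70% of its speed; a pose out of reach is approached as far as the arm can. A call is refused whole if a number of a shift passes 5 or a number of a turn 8.59, either way. A call with a gripper value outside its range is refused whole. The fingers move at their own pace and stop on an object; "squeeze" is the grip in N (left out, the last holds). Time passes only in rows, so rows that do not move let the fingers close. It gives the time, the measured TCP pose, the force and the opening at its end, in the units of the state.
- get_obs(): the state, without advancing time (a new reading comes with each control period).
- eyes.read_camera(name): name is "scene" or "top"; returns (picture, depth): 384x512x3 uint8, red, green, blue; 384x512 float32, m along the optical axis (not along the pixel's ray), 0 where there is no reading.
- eyes.camera_params(name): a dict with "vfov" (degrees; the focal length in pixels is half the picture's height over the tangent of half this angle, whatever the lens; pixels are square), "cx", "cy" (the principal point, pixels), "cam_to_world" (4x4, takes a point from camera to world coordinates). Camera axes: x right, y up, looking along -z (the intrinsics and any distortion apply to the point x, -y, -z); pixel columns grow to the right and rows downward; lengths in m; the calibration is good to about 2 mm. A picture is of the moment at which its call begins. camera_params takes no time and is no camera call.
- job.finish_job(): hands the job in, once; it reports no verdict.
The state is a dict: "time_s": time; "q": joint angles; "joint_velocities": joint speeds; "tau": joint torques, N m; "ee_pos": TCP position; "tool_rot": TCP orientation; "ft_force": force on the tool from outside, world axes, zero at the start; "moment": the same for the moment, N m; "grip_width": finger opening in m.
Only numpy, scipy, OpenCV 4.12 (cv2) and the standard library are available. Lean on these libraries where they do the work, as an engineer would, in place of code of your own. Each camera call takes 0.05 s, during which the arm holds its last target. There are 200 camera calls.

### The job

Pick the stray nut off the fixture's deck and put it in the blue tray. Then, without lifting the aluminium spacer ring off the deck, push it along between the rails until it drops over the top of the upright shaft, and press it down the shaft until it is fully home. Finally swing the yellow cover over it and press its front edge until the catch snaps shut, leaving the other things on the table where they are.

Things in the scene. Friction and masses are not known exactly. Their poses are not given: they have to be found in the camera images.
- fixture: Grey fixture fixed to the table. Origin on the table under the shaft; z up. Its deck, 48 mm above the table and 104 mm wide, runs to x = -190 mm. Rails 6 mm high along x: 63 mm apart near the shaft, flaring from x = -90 mm to 84 mm apart. A 6 mm end stop halts the ring with its bore over the shaft, which stands in a 64 mm round well. Cover hinge at +y, catch at -y. Foot x +-58, y -71 to 81 mm.
- shaft_top (a point): Centre of the top of the upright steel shaft, 22 mm diameter with a tapered top, 1 mm below the deck; fixed to the fixture.
- deck_mouth (a point): Point on the deck's upper face on the centre line, 140 mm to -x of the shaft, near the loading end.
- lift_plate (a joint): Brass plate round the shaft in the well that carries the spacer. 0: up, its top 6 mm below the deck; 0.016: fully down (22 mm below the deck, spacer home). It has no spring: stiff, moves under about 6 N and stays.
- spacer_mid (a point): Centre (half-way up) of the loose aluminium spacer ring: 60 mm outside, 25 mm bore, 30 mm tall, 0.19 kg, lying flat on the deck at the loading end, axis z. Home, its top stands 8 mm above the deck.
- nut_mid (a point): Centre of the loose steel hexagon nut, 24 x 27 mm and 13 mm high (28 mm across the corners), its centre 8 mm above the deck, lying flat on the deck in the channel between the spacer and the shaft.
- tray_in (a point): Centre of the inner floor (3 mm above the table) of the loose blue open tray, 90 (x) x 80 (y) x 24 mm, walls 3 mm; its axes are turned with it. It stands on the table at the left or the right of the deck.
- cover_part (a joint): Yellow framed cover with clear pane; 0 shut, 1.95 fully open, leaning outwards to the fixture's +y (above 1.57). 74 mm wide along fixture x, 113 mm from hinge to front edge, 5 mm thick. Stiff hinge (1.5 N at the front edge): it stays where left. At about 0.11 its front rests on the spring catch; about 6 N on the front edge snaps it to 0, where the catch holds it.
- cover_hinge (a point): Middle of the cover's hinge axis (parallel to fixture x), 66 mm to +y of the shaft, 62 mm above the table; mid-thickness of the cover.
- cover_front (a point): Point to press on the cover: middle of its front edge bar, on the outer (when shut, upper) face, 102 mm from the hinge. Moves with the cover. Shut: 64.5 mm above the table.
- wax_tin: Bystander: round red-lidded tin, 70 mm across and 25 mm high, on the other side of the deck from the tray. Origin at the centre of its underside. Leave alone.
- tape_measure: Bystander: yellow tape measure, 42 x 88 x 62 mm, standing to the right of the fixture. Origin at its underside. Leave alone.
- nut: The same nut; origin at the centre of its underside.
- spacer: The same spacer ring; origin at the centre of its underside.
Mind the look-alikes: they are no part of the job. Several things look just like the part that bears tray_in: the one meant starts farthest to the robot's left. Of the things that look like the spacer, the larger one is meant.

How it is judged:
On the way, in this order (a step that is already met when the one before it is completed fails the run):
1. the nut lies in the tray, let go (x of nut_mid in the frame of tray_in between -0.042 and 0.042 m and y of nut_mid in the frame of tray_in between -0.037 and 0.037 m and z of nut_mid in the frame of tray_in between -0.005 and 0.02 m and contact force between the fingers and nut below 0.3 N), for 0.2 s.
2. the spacer has dropped over the top of the shaft (horizontal distance between spacer_mid and shaft_top below 0.004 m and z of spacer_mid in the frame of fixture below 0.0605 m and angle between spacer_mid's own z axis and vertical below 0.12 rad), for 0.1 s.
3. the spacer is pressed home on the shaft, with the cover still open (horizontal distance between spacer_mid and shaft_top below 0.004 m and z of spacer_mid in the frame of fixture below 0.044 m and value of joint lift_plate above 0.014 m and value of joint cover_part above 0.4 rad), for 0.1 s.
4. the cover is snapped shut (value of joint cover_part below 0.03 rad), for 0.2 s.
At the end, for the whole second after the job is handed in: The nut lies at rest in the tray; the spacer is on the shaft (axes within 4 mm, tilted under 0.1 rad) with its centre at most 44 mm above the table and the lift plate within 2 mm of fully down; the cover is within 0.03 rad of shut (x of nut_mid in the frame of tray_in between -0.042 and 0.042 m and y of nut_mid in the frame of tray_in between -0.037 and 0.037 m and z of nut_mid in the frame of tray_in between -0.005 and 0.02 m and horizontal distance between spacer_mid and shaft_top below 0.004 m and z of spacer_mid in the frame of fixture below 0.044 m and value of joint lift_plate above 0.014 m and value of joint cover_part below 0.03 rad and angle between spacer_mid's own z axis and vertical below 0.1 rad and linear speed of each of nut, spacer below 0.03 m/s); the robot touches nothing.
It fails at once if the spacer is lifted more than 12 mm off the deck (z of spacer_mid in the frame of fixture above 0.075 m).
It fails at once if the wax tin or tape measure is moved more than 30 mm (distance of any of wax_tin, tape_measure from where it was at the start of the episode above 0.03 m).
It also fails if it takes over 64 s, if anything falls off the work surface, if the arm or the gripper's body presses on something with over 40 N, if the wrist force passes 120 N, or if a joint passes its speed limit or range.

## Working session

There is one attempt and no reset: what is moved stays moved. The work goes in short steps, Python scripts to look and compute and a tool call to move; the robot and the scene stay as the last step left them, time stands still between calls to the robot, and variables do not carry over. Pictures are saved under pics/ and viewed, about 8 in all and at most 12, crops included, and the job is handed in when it is done.

Besides the shell and the picture viewer there is one more tool, called after ">>>" by a JSON object that holds its "method" and its "body", one argument or row to a line. drive_tool: Moves the arm, as the interface text tells. Its arguments: {"type":"object","properties":{"motion":{"type":"array","items":{"type":"number"}},"squeeze":{"type":"number"}},"required":["motion"]}

```bash
mkdir -p pics; ls; cat > h.py <<'E'
import numpy as np, cv2
from bench import get_obs, eyes, job, arm
def cam(n):
    p=eyes.camera_params(n); f=192/np.tan(np.radians(p["vfov"])/2); return p,f
def shot(n,name=None):
    im,d=eyes.read_camera(n)
    if name: cv2.imwrite(f"pics/{name}.png",cv2.cvtColor(im,cv2.COLOR_RGB2BGR)); np.savez(f"pics/{name}.npz",im=im,d=d)
    return im,d
def ray(n,u,v):
    p,f=cam(n); T=np.array(p["cam_to_world"]); 
    r=T[:3,:3]@np.array([(u-p["cx"])/f,-(v-p["cy"])/f,-1]); return T[:3,3],r
def onz(n,u,v,z):
    o,r=ray(n,u,v); return o+r*(z-o[2])/r[2]
def cloud(n,d):
    p,f=cam(n); T=np.array(p["cam_to_world"]); v,u=np.mgrid[:384,:512]
    P=np.stack([(u-p["cx"])/f*d,-(v-p["cy"])/f*d,-d],-1); return P@T[:3,:3].T+T[:3,3]
E
python3 - <<'E'
from h import *
for n in("scene","top"):
    p=eyes.camera_params(n); print({k:(np.round(v,4).tolist()) if not isinstance(v,str) else v for k,v in p.items()})
    im,d=shot(n,n+"0")
    print((d==0).mean())
    cv2.imwrite(f"pics/{n}0.png",cv2.cvtColor(im,cv2.COLOR_RGB2BGR))
a=[cv2.imread(f"pics/{n}0.png") for n in("scene","top")]
cv2.imwrite("pics/both.png",cv2.resize(np.hstack(a),(800,300)))
print(get_obs(), arm.grip_depth)
E
```

```text
pics
{'vfov': 50.5762, 'cx': 256.8847, 'cy': 185.6495, 'cam_to_world': [[-0.8967, 0.2618, -0.3568, 0.1536], [-0.4425, -0.5168, 0.7329, 0.4519], [0.0075, 0.8151, 0.5793, 0.6934], [0.0, 0.0, 0.0, 1.0]]}
0.004079182942708333
{'vfov': 43.8974, 'cx': 261.5778, 'cy': 194.877, 'cam_to_world': [[0.0142, 0.9885, -0.1503, 0.323], [-0.9999, 0.0153, 0.0062, -0.3032], [0.0084, 0.1502, 0.9886, 1.3801], [0.0, 0.0, 0.0, 1.0]]}
0.0038248697916666665
{'time_s': 0.1, 'q': array([ 1.07318346,  0.38378053,  0.04382725,  1.59941674, -0.01790464,
        1.16118829, -0.04991478]), 'joint_velocities': array([-1.66549742e-03, -1.89681557e-03,  1.88256671e-03, -4.15700847e-03,
        2.41863699e-05, -5.50126604e-04,  5.74792443e-04]), 'tau': array([ 2.64799426e-03, -4.34733260e+01,  1.02941047e+00, -2.50455165e+01,
        1.09275788e-02,  5.40938083e-03, -2.00777515e-05]), 'ee_pos': array([ 0.25268398, -0.59794972,  0.22999508]), 'tool_rot': array([[ 3.89310985e-01, -1.04327155e-03,  9.21105786e-01],
       [-9.21103256e-01,  2.16210526e-03,  3.89312364e-01],
       [-2.39768618e-03, -9.99997118e-01, -1.19229495e-04]]), 'ft_force': array([ 0.81725466, -1.48556639, -0.45769063]), 'moment': array([-0.00973119, -0.0157654 ,  0.05544648]), 'grip_width': 0.08550643521011879} -0.0187
```

View pics/top0.png

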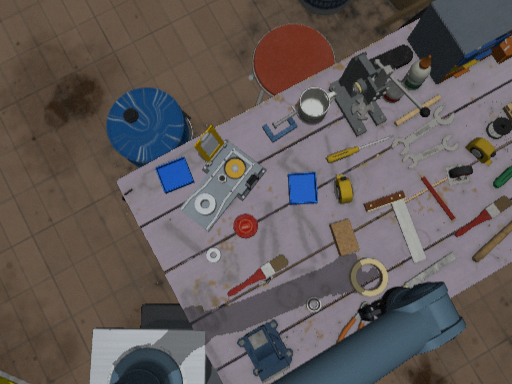

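View pics/scene0.png

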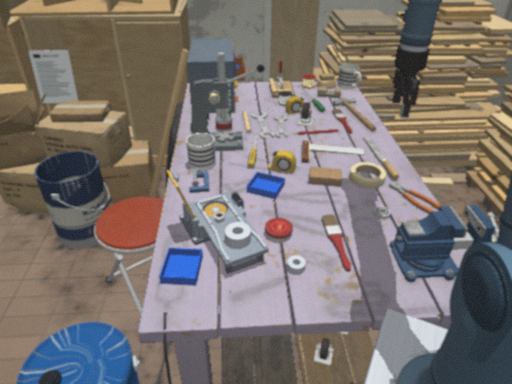

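The top view shows these pixels. Trays: (174,175), which is farthest to the robot's left (image left is +y) and so the one meant, and (302,188), a look-alike. Rings: (205,204) on the deck, larger and so the spacer, and (213,255) and (314,305), both look-alikes. Wax tin at (246,226), tape measure at (344,188), open cover at (210,143), and something orange near the shaft at (235,168). Next is a close crop with measurements.

```bash
python3 - <<'E'
from h import *
a=np.load("pics/top0.npz");b=np.load("pics/scene0.npz")
A=cv2.resize(a["im"][120:240,150:280],None,fx=4,fy=4,interpolation=2)[:480,:400*2]
B=cv2.resize(b["im"][165:290,155:275],None,fx=4,fy=4,interpolation=2)
A=cv2.resize(A,(400,370));B=cv2.resize(b["im"][165:290,155:275],(400,416),interpolation=2)
c=np.zeros((416,800,3),np.uint8);c[:370,:400]=A;c[:,400:]=B
cv2.imwrite("pics/crop.png",c[:,:,::-1])
for n,z in(("top",a),("scene",b)):
    im,d=z["im"],z["d"];C=cloud(n,d);h=cv2.cvtColor(im,cv2.COLOR_RGB2HSV)
    for nm,lo,hi in(("blue",(110,150,60),(125,255,255)),("yel",(18,120,90),(32,255,255)),("red",(0,150,80),(6,255,255))):
        m=cv2.inRange(h,lo,hi);k,l,s,ce=cv2.connectedComponentsWithStats(m)
        for i in range(1,k):
            if s[i,4]>25:
                P=C[l==i];md=np.median(P,0)
                if 0.2<md[0]<1.2 and -0.1<md[2]<.3: print(n,nm,s[i].tolist(),ce[i].round(1),md.round(3))
    # deck heights
    for zz,t in((.048,.003),(.078,.003)):
        w=(abs(C[...,2]-zz)<t)&(C[...,0]>.2)&(C[...,0]<.75)&(C[...,1]>-.3)&(C[...,1]<.35)
        k,l,s,ce=cv2.connectedComponentsWithStats(w.astype(np.uint8))
        for i in range(1,k):
            if s[i,4]>30: print(n,zz,s[i].tolist(),ce[i].round(1),np.median(C[l==i],0).round(3),cv2.minAreaRect(C[l==i][:,:2].astype(np.float32)))
E
```

```text
top yel [463, 59, 16, 10, 63] [470.   63.6] [ 0.909 -0.904  0.092]
top yel [194, 125, 30, 37, 286] [208.9 143.5] [ 0.648 -0.168  0.123]
top yel [475, 138, 20, 20, 192] [484.9 146.3] [ 0.674 -0.949  0.058]
top yel [327, 147, 32, 15, 209] [342.1 153.8] [ 0.655 -0.545  0.021]
top yel [225, 159, 20, 19, 256] [234.6 168.1] [ 0.602 -0.234  0.041]
top yel [336, 174, 17, 28, 267] [345.1 188.6] [ 0.544 -0.547  0.057]
top red [422, 177, 33, 43, 192] [437.9 198.1] [ 0.528 -0.827  0.008]
top red [456, 210, 35, 27, 235] [474.2 222.6] [ 0.461 -0.933  0.011]
top red [234, 214, 24, 24, 418] [245.3 225.8] [ 0.439 -0.266  0.024]
top red [228, 269, 37, 27, 226] [248.  281.8] [ 0.284 -0.283  0.011]
top 0.048 [179, 141, 73, 90, 1390] [216.8 188.1] [ 0.541 -0.186  0.048] ((0.5474664568901062, -0.19287367165088654), (0.1237872913479805, 0.24356263875961304), 55.51296615600586)
top 0.048 [246, 160, 12, 13, 66] [252.5 166.3] [ 0.607 -0.286  0.048] ((0.6089886426925659, -0.28161314129829407), (0.035054996609687805, 0.0314037948846817), 0.9188792109489441)
top 0.048 [201, 200, 9, 8, 37] [204.9 203.9] [ 0.497 -
[... 961 characters left out ...]
34, 41, 222] [237.7 209.1] [ 0.551 -0.256  0.047] ((0.5406554937362671, -0.24493663012981415), (0.030666422098875046, 0.17867009341716766), 48.01144790649414)
scene 0.048 [199, 196, 31, 13, 86] [212.6 201.2] [ 0.625 -0.253  0.047] ((0.6125603318214417, -0.23768046498298645), (0.06480774283409119, 0.0538908988237381), 49.9682502746582)
scene 0.048 [189, 201, 79, 64, 1235] [226.1 235. ] [ 0.535 -0.154  0.047] ((0.5566882491111755, -0.1747429519891739), (0.10578428208827972, 0.25014644861221313), 60.496925354003906)
scene 0.078 [224, 222, 27, 19, 293] [237.1 230.5] [ 0.496 -0.15   0.077] ((0.4954107105731964, -0.15076565742492676), (0.05817378684878349, 0.05843783915042877), 48.361576080322266)
```

View pics/crop.png

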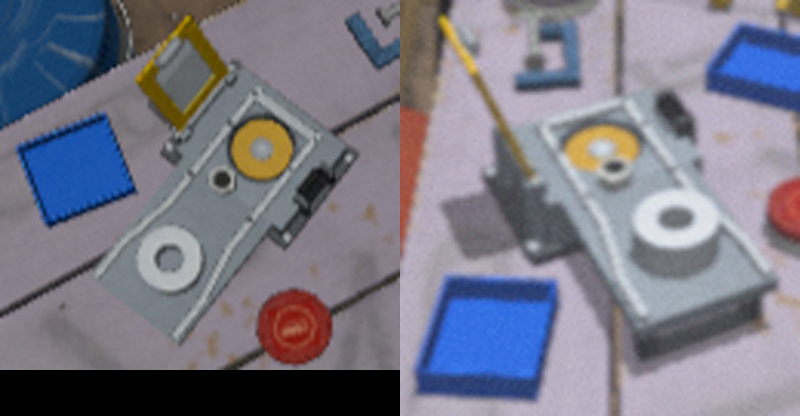

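The crop confirms the choices: the hex nut is at crop (222,180), i.e. top px (222.1,178.5), just before the well. The spacer is at the loading end and the left tray is empty. Next I'll refine the geometry.

```bash
python3 - <<'E'
from h import *
a=np.load("pics/top0.npz");b=np.load("pics/scene0.npz")
s=onz("top",234.6,168.1,.042);print("shaft top",s)
print("shaft scene",onz("scene",214.4,208,.042))
# shaft disc in scene crop (604,145)
print("shaftdisc", onz("top",150+262/3.077,120+150/3.077,.047), onz("scene",155+204/3.333,165+144/3.333,.047))
print("nut", onz("top",150+222/3.077,120+180/3.077,.0625), onz("scene",155+214/3.333,165+168/3.333,.0625))
sh=np.array([.601,-.235])
for n,z in(("top",a),("scene",b)):
    C=cloud(n,z["d"])
    r=np.hypot(C[...,0]-sh[0],C[...,1]-sh[1])
    w=(abs(C[...,2]-.050)<.008)&(r<.22)
    P=C[w]
    # far part along provisional axis
    ax=np.array([.1,-.08]);ax/=np.linalg.norm(ax)
    for it in range(3):
        t=(P[:,:2]-sh)@ax; u=(P[:,:2]-sh)@np.array([-ax[1],ax[0]])
        mid=[];T=np.arange(-.18,-.065,.01)
        for q in T:
            m=abs(t-q)<.006; mid.append((u[m].min(),u[m].max()))
        mid=np.array(mid);c=mid.mean(1);k=np.polyfit(T,c,1)
        ax=ax+k[0]*np.array([-ax[1],ax[0]]);ax/=np.linalg.norm(ax)
    print(n,"axis",ax,"yaw",np.degrees(np.arctan2(ax[1],ax[0])),"offset at shaft",k[1],"width",np.median(mid[:,1]-mid[:,0]),"tmin",t.min())
    # brass ring / spacer
    w=(abs(C[...,2]-.078)<.003)&(np.hypot(C[...,0]-.496,C[...,1]+.153)<.045);v,u=np.nonzero(w)
    (uc,vc),rr=cv2.minEnclosingCircle(np.c_[u,v].astype(np.float32)); 
    print("spacer",C[w][:,:2].mean(0),cv2.minAreaRect(C[w][:,:2].astype(np.float32)))
    h=cv2.cvtColor(z["im"],cv2.COLOR_RGB2HSV);m=cv2.inRange(h,(105,120,40),(128,255,255))
    k,l,st,ce=cv2.connectedComponentsWithStats(m)
    for i in range(1,k):
        P=C[l==i]
        if st[i,4]>250 and np.hypot(*(np.median(P,0)[:2]-[.59,-.06]))<.05: print("tray",st[i],np.median(P,0),cv2.minAreaRect(P[P[:,2]>-.01][:,:2].astype(np.float32)))
    # cover pts
    m=cv2.inRange(h,(18,110,80),(32,255,255));P=C[(m>0)&(C[...,2]>.06)&(np.hypot(C[...,0]-.66,C[...,1]+.16)<.1)]
    q=(P[:,:2]-sh)@np.array([-ax[1],ax[0]]); print("cover v,z fit",np.polyfit(P[:,2],q,1),q.min(),q.max(),P[:,2].min(),P[:,2].max())
E
```

```text
shaft top [ 0.60282093 -0.23324419  0.042     ]
shaft scene [ 0.60822288 -0.23431465  0.042     ]
shaftdisc [ 0.59991247 -0.23511046  0.047     ] [ 0.6002053  -0.23040248  0.047     ]
nut [ 0.56817269 -0.20002113  0.0625    ] [ 0.56858477 -0.19325574  0.0625    ]
top axis [ 0.8024883  -0.59666785] yaw -36.631620735525104 offset at shaft 0.003616445041090842 width 0.10406456979539841 tmin -0.1882544531890708
spacer [ 0.49612747 -0.15487412] ((0.4961237609386444, -0.15443366765975952), (0.057554297149181366, 0.05633348599076271), 46.170902252197266)
tray [155 156  39  37 885] [ 0.58964208 -0.05395765  0.00328776] ((0.4596906304359436, -0.14579784870147705), (0.4045044183731079, 0.10124613344669342), 34.974327087402344)
cover v,z fit [0.31573959 0.04776745] 0.06652126029628501 0.1050755708407415 0.0632328580649768 0.17858549697532333
scene axis [ 0.80282458 -0.5962153 ] yaw -36.59931677196954 offset at shaft 0.006215102283696583 width 0.10361408898867946 tmin -0.19129929732318718
spacer [ 0.49579894 -0.15084454] ((0.4954107105731964, -0.15076565742492676), (0.05817378684878349, 0.05843783915042877), 48.361576080322266)
tray [ 160  248   42   37 1240] [ 0.59097047 -0.05634586  0.00375023] ((0.4047498106956482, 0.19208143651485443), (0.09328402578830719, 0.7166954278945923), 36.61793518066406)
cover v,z fit [0.30593587 0.0531501 ] 0.07478420505397589 0.10724542689711906 0.07157212456354733 0.17094552120568107
```

Fixture: shaft at about (0.6025,-0.2315), yaw -36.6° (x axis (.803,-.596)), deck width measured at 104 mm, which agrees. The nut is at about (0.568,-0.197), the spacer at -132 mm on the centre line, and the tray at about (0.590,-0.055). I'll approach the nut with the jaws along fixture x.

>>> {"method": "drive_tool", "body": {
  "motion": [3, 3.8, -0.5, 0, 0, 3, 0.5, 3, 3.8, -0.5, 0, 0, 3, 0.5, 3, 3.8, -0.5, 0, 0, 3, 0.5, 3, 3.8, -0.5, 0, 0, 3, 0.5, 3, 3.8, -0.5, 0, 0, 3, 0.5, 3, 3.8, -0.5, 0, 0, 3, 0.5, 3, 3.8, -0.5, 0, 0, 3, 0.5, 3, 3.8, -0.5, 0, 0, 3, 0.5, 3, 3.8, -0.5, 0, 0, 3, 0.5, 3, 3.8, -0.5, 0, 0, 3, 0.5],
  "squeeze": 40
}}

```text
time_s: 1.1
ee_pos: [0.5453, -0.2127, 0.1745]
tool_rot: [[0.796, -0.01, 0.605], [-0.605, -0.005, 0.796], [-0.005, -1.0, -0.01]]
ft_force: [-0.2, -0.3, 0.2]
grip_width: 0.0428
```

>>> {"method": "drive_tool", "body": {
  "motion": [1.1, 0.8, -3.5, 0, 0, 0.6, 0.5, 1.1, 0.8, -3.5, 0, 0, 0, 0.5, 0, 0, -0.3, 0, 0, 0, 0.5]
}}

```text
time_s: 1.4
ee_pos: [0.5745, -0.1826, 0.1001]
tool_rot: [[0.814, -0.003, 0.581], [-0.581, 0.001, 0.814], [-0.003, -1.0, -0.001]]
ft_force: [-1.2, 0.1, -0.5]
grip_width: 0.0427
```

```bash
python3 - <<'E'
from h import *
o=get_obs();print(o["ee_pos"],o["tool_rot"].round(3).tolist(),o["grip_width"])
im,d=shot("top","t1");im2,d2=shot("scene","s1")
def proj(n,P):
    p,f=cam(n);T=np.array(p["cam_to_world"]);c=T[:3,:3].T@(np.array(P)-T[:3,3]);return p["cx"]+f*c[0]/-c[2],p["cy"]-f*c[1]/-c[2]
for n in("top","scene"): print(n,proj(n,o["ee_pos"]),proj(n,(.568,-.197,.056)),proj(n,(.6025,-.2315,.047)))
c=np.hstack([cv2.resize(im[120:240,160:280],(400,400),interpolation=2),cv2.resize(im2[140:260,165:285],(400,400),interpolation=2)])
cv2.imwrite("pics/c1.png",c[:,:,::-1])
E
```

```text
[ 0.57454875 -0.18259858  0.10013174] [[0.814, -0.003, 0.581], [-0.581, 0.001, 0.814], [-0.003, -1.0, -0.001]] 0.04269122807605795
top (np.float64(214.82454324982314), np.float64(173.57074643884343)) (np.float64(221.24512968495068), np.float64(178.96616767296646)) (np.float64(233.90274296853445), np.float64(167.84011067194183))
scene (np.float64(213.9814674226135), np.float64(204.92992272184026)) (np.float64(220.31850003451478), np.float64(216.65577004969165)) (np.float64(215.6528750083221), np.float64(207.7105574482033))
```

View pics/c1.png

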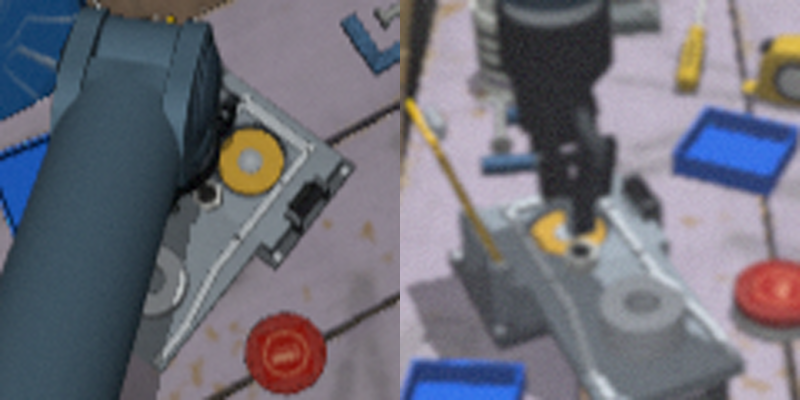

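The crop shows the nut clear below and to the right of the fingertips, at (209,193) in the top half and (580,250) in the scene half. The tool overshot +y by about 14 mm. I'll correct that, then descend.

>>> {"method": "drive_tool", "body": {
  "motion": [-0.65, -1.45, -1, 0, 0, -1, 0.5, 0, 0, 0, 0, 0, 0, 0.5, 0, 0, 0, 0, 0, 0, 0.5]
}}

```text
time_s: 1.8
ee_pos: [0.568, -0.2086, 0.0966]
tool_rot: [[0.796, 0.004, 0.606], [-0.606, -0.008, 0.796], [0.008, -1.0, -0.004]]
ft_force: [-0.2, 0.2, 0.3]
grip_width: 0.0429
```

>>> {"method": "drive_tool", "body": {
  "motion": [0, 1.1, -1, 0, 0, 0, 0.5, 0, 0, 0, 0, 0, 0, 0.5]
}}

```text
time_s: 2.0
ee_pos: [0.5678, -0.1997, 0.0877]
tool_rot: [[0.793, 0.007, 0.609], [-0.609, -0.01, 0.793], [0.011, -1.0, -0.004]]
ft_force: [-0.6, 0.7, -0.1]
grip_width: 0.0429
```

>>> {"method": "drive_tool", "body": {
  "motion": [0, 0.25, -1.8, 0.5, 0.4, 0, 0.5, 0, 0, -1, 0, 0, 0, 0.5, 0, 0, -0.4, 0, 0, 0, 0.5, 0, 0, 0, 0, 0, 0, 0.5]
}}

```text
time_s: 2.4
ee_pos: [0.5677, -0.1957, 0.0526]
tool_rot: [[0.794, -0.001, 0.608], [-0.608, 0.0, 0.794], [-0.001, -1.0, -0.001]]
ft_force: [-0.3, -0.6, 1.1]
grip_width: 0.0425
```

>>> {"method": "drive_tool", "body": {
  "motion": [0, 0, -0.1, 0, 0, 0, 0.2, 0, 0, 0, 0, 0, 0, 0.1, 0, 0, 0, 0, 0, 0, 0.1, 0, 0, 0, 0, 0, 0, 0.1, 0, 0, 0, 0, 0, 0, 0.1, 0, 0, 0, 0, 0, 0, 0.1]
}}

```text
time_s: 3.0
ee_pos: [0.5686, -0.196, 0.0521]
tool_rot: [[0.794, 0.0, 0.608], [-0.608, -0.0, 0.794], [0.0, -1.0, -0.0]]
ft_force: [0.0, -0.0, 0.4]
grip_width: 0.0258
```

Gripped at 25.8 mm. Lift and carry to the tray.

>>> {"method": "drive_tool", "body": {
  "motion": [0, 0, 3, 0, 0, 0, 0.1, 0, 0, 4, 0, 0, 0, 0.1, 0, 1, 3, 0, 0, 0, 0.1, 0.3, 3, 0, 0, 0, 0, 0.1, 0.4, 3, 0, 0, 0, 0, 0.1, 0.4, 3, 0, 0, 0, 0, 0.1, 0.4, 3, 0, 0, 0, 0, 0.1, 0.2, 1, 0, 0, 0, 0, 0.1, 0, 0, 0, 0, 0, 0, 0.1]
}}

```text
time_s: 3.9
ee_pos: [0.5836, -0.0544, 0.157]
tool_rot: [[0.79, 0.001, 0.613], [-0.613, -0.002, 0.79], [0.002, -1.0, -0.001]]
ft_force: [0.3, -0.1, -0.5]
grip_width: 0.0255
```

```bash
python3 - <<'E'
from h import *
# tray centre by rim: floor corners from original masks
for n in("top","scene"):
    z=np.load(f"pics/{n}0.npz");h=cv2.cvtColor(z["im"],cv2.COLOR_RGB2HSV);C=cloud(n,z["d"]);m=cv2.inRange(h,(105,120,40),(128,255,255))
    P=C[(m>0)&(np.hypot(C[...,0]-.59,C[...,1]+.055)<.075)&(abs(C[...,2]-.01)<.02)]
    print(n,cv2.minAreaRect(P[:,:2].astype(np.float32)),P.min(0),P.max(0))
E
```

```text
top ((0.5866957902908325, -0.05477089434862137), (0.08204198628664017, 0.09354636818170547), 22.98525047302246) [ 0.53476879 -0.11238168 -0.00781746] [ 6.40293355e-01 -5.04526938e-04  2.85949713e-02]
scene ((0.5876597762107849, -0.05357743799686432), (0.07849148660898209, 0.09323624521493912), 23.126842498779297) [ 0.53445541 -0.10931711 -0.00112437] [0.63995649 0.00255386 0.02530571]
```

>>> {"method": "drive_tool", "body": {
  "motion": [0.3, 0, -4, 0, 0, 0, 0.1, 0, 0, -4, 0, 0, 0, 0.1, 0, 0, -3.5, 0, 0, 0, 0.1, 0, 0, -2, 0, 0, 0, 0.1, 0, 0, 0, 0, 0, 0, 0.1]
}}

```text
time_s: 4.4
ee_pos: [0.5879, -0.0665, 0.0197]
tool_rot: [[0.784, 0.007, 0.62], [-0.62, -0.011, 0.784], [0.012, -1.0, -0.004]]
ft_force: [-0.2, -0.0, 0.7]
grip_width: 0.0261
```

>>> {"method": "drive_tool", "body": {
  "motion": [0, 1.2, 0, 0.5, 0.4, 0, 0.1, 0, 0, -0.6, 0, 0, 0, 0.1, 0, 0, 0, 0, 0, 0, 0.1, 0, 0, 0, 0, 0, 0, 0.45, 0, 0, 0, 0, 0, 0, 0.45, 0, 0, 0, 0, 0, 0, 0.45]
}}

```text
time_s: 5.0
ee_pos: [0.5923, -0.0579, 0.0185]
tool_rot: [[0.781, 0.008, 0.624], [-0.624, -0.004, 0.782], [0.008, -1.0, 0.002]]
ft_force: [-0.2, 0.5, -0.1]
grip_width: 0.0386
```

Released. I'll look down from a lift to check the nut, and turn so the jaws lie across the channel for pushing.

>>> {"method": "drive_tool", "body": {
  "motion": [0, 0, 4, 0, 0, 0, 0.45, 0, 0, 5, 0, 0, 0, 0.45, -1, 0, 3, 0, 0, 8.4, 0.3, -1.8, -0.9, 0, 0, 0, 8.4, 0.3, -1.8, -0.9, 0, 0, 0, 8.4, 0.3, -1.8, -0.9, 0, 0, 0, 8.4, 0.3, -1.8, -0.9, 0, 0, 0, 8.4, 0.3, -1.8, -0.9, 0, 0, 0, 8.4, 0.3, -1.8, -0.9, 0, 0, 0, 8.4, 0.3, -1.8, -0.9, 0, 0, 0, 8.4, 0.3]
}}

```text
time_s: 6.0
ee_pos: [0.4567, -0.1197, 0.1494]
tool_rot: [[0.863, 0.022, -0.505], [0.505, 0.006, 0.863], [0.022, -1.0, -0.006]]
ft_force: [-0.3, -0.2, 0.4]
grip_width: 0.0255
```

>>> {"method": "drive_tool", "body": {
  "motion": [0, 0, 0, 0, 0, 8.4, 0.3, 0, 0, 0, 0, 0, 8.4, 0.3, 0, 0, 0, 0, 0, 8.0, 0.3, 0, 0, 0, 0, 0, 0, 0.3]
}}

```text
time_s: 6.4
ee_pos: [0.4529, -0.1228, 0.1506]
tool_rot: [[0.563, 0.017, -0.826], [0.826, 0.01, 0.563], [0.018, -1.0, -0.009]]
ft_force: [0.8, -0.8, -0.2]
grip_width: 0.0256
```

```bash
python3 - <<'E'
from h import *
im2,d2=shot("scene","s2");im,d=shot("top","t2")
o=get_obs();print(o["ee_pos"],o["tool_rot"].round(3).tolist(),o["grip_width"])
c=np.hstack([cv2.resize(im[130:250,150:270],(400,400),interpolation=2),cv2.resize(im2[180:300,150:270],(400,400),interpolation=2)])
cv2.imwrite("pics/c2.png",c[:,:,::-1])
E
```

```text
[ 0.45297928 -0.12265679  0.15048859] [[0.565, 0.017, -0.825], [0.825, 0.01, 0.565], [0.018, -1.0, -0.009]] 0.025529836756625235
```

View pics/c2.png

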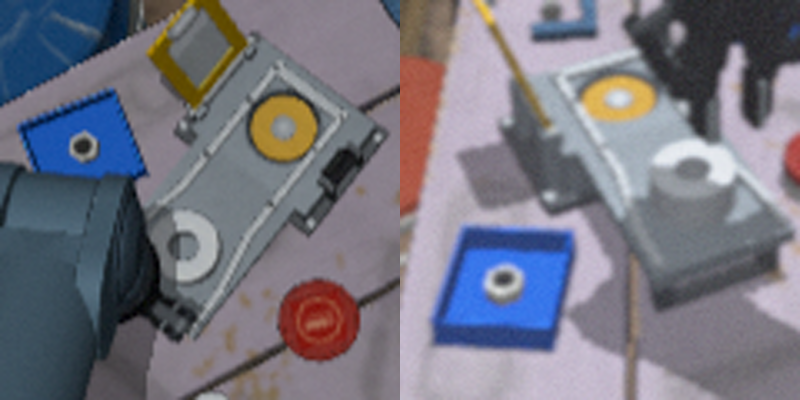

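The nut lies in the tray near its centre (crop 83,147). The spacer is untouched, and the gripper sits behind it at fixture x of -185 mm on the centre line. I'll descend to just above rail height.

>>> {"method": "drive_tool", "body": {
  "motion": [0, 0, -4, -0.6, 1, -2.2, 0.3, 0, 0, -3, 0, 0, 0, 0.3, 0, 0, -1.5, 0, 0, 0, 0.3, 0, 0, 0, 0, 0, 0, 0.3]
}}

```text
time_s: 6.9
ee_pos: [0.4562, -0.1234, 0.0655]
tool_rot: [[0.606, 0.006, -0.795], [0.795, -0.005, 0.606], [-0.0, -1.0, -0.008]]
ft_force: [0.3, 0.4, -1.2]
grip_width: 0.0255
```

>>> {"method": "drive_tool", "body": {
  "motion": [0, 0, -0.8, 0, 0, 0, 0.3, 0.8, -0.6, 0, 0, 0, 0, 0.3, 0.8, -0.6, 0, 0, 0, 0, 0.3, 0.8, -0.6, 0, 0, 0, 0, 0.3, 0.8, -0.6, 0, 0, 0, 0, 0.3, 0.8, -0.6, 0, 0, 0, 0, 0.3, 0.8, -0.6, 0, 0, 0, 0, 0.3, 0.8, -0.6, 0, 0, 0, 0, 0.3, 0, 0, 0, 0, 0, 0, 0.3]
}}

```text
time_s: 7.8
ee_pos: [0.5191, -0.1668, 0.0599]
tool_rot: [[0.609, 0.009, -0.793], [0.793, -0.003, 0.609], [0.003, -1.0, -0.009]]
ft_force: [-0.3, 0.1, -0.0]
grip_width: 0.0252
```

```bash
cat >> h.py <<'E'
sh=np.array([.6025,-.2315]);ax=np.array([.803,-.596]);pv=np.array([.596,.803])
def fx(P): P=np.asarray(P);d=P[...,:2]-sh;return np.stack([d@ax,d@pv],-1)
E
python3 - <<'E'
from h import *
im,d=shot("scene","s3");im2,d2=shot("top","t3")
for n,dd in(("scene",d),("top",d2)):
    C=cloud(n,dd);F=fx(C)
    w=(abs(C[...,2]-.078)<.003)&(abs(F[...,1])<.045)&(F[...,0]>-.2)&(F[...,0]<.05)
    f=F[w];print(n,w.sum(),f.min(0),f.max(0),np.median(C[w][:,2]))
cv2.imwrite("pics/c3.png",np.hstack([cv2.resize(im[160:280,170:290],(400,400),interpolation=2),cv2.resize(im2[130:250,150:270],(400,400),interpolation=2)])[:,:,::-1])
E
```

```text
scene 120 [-0.11972788 -0.02642875] [-0.0424118   0.02918785] 0.07685765439245074
top 101 [-0.08795463 -0.03009129] [-0.03939546  0.0155316 ] 0.07766049265361352
```

View pics/c3.png

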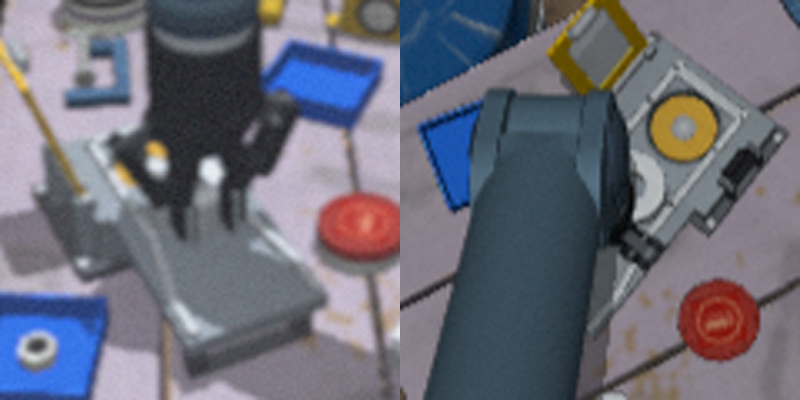

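The ring is being pushed along flat: its front edge is at about -40 mm with the fingers cradling it. I'll continue, slower near the shaft.

>>> {"method": "drive_tool", "body": {
  "motion": [0.7, -0.8, 0, 0, 0.5, 0, 0.3, 0.8, -0.6, 0, 0, 0, 0, 0.3, 0.8, -0.6, 0, 0, 0, 0, 0.3, 0.8, -0.6, 0, 0, 0, 0, 0.3, 0.8, -0.6, 0, 0, 0, 0, 0.3, 0.4, -0.3, 0, 0, 0, 0, 0.3, 0.4, -0.3, 0, 0, 0, 0, 0.3, 0, 0, 0, 0, 0, 0, 0.3]
}}

```text
time_s: 8.7
ee_pos: [0.5652, -0.2013, 0.0601]
tool_rot: [[0.606, -0.01, -0.795], [0.795, 0.004, 0.606], [-0.003, -1.0, 0.011]]
ft_force: [-2.2, 1.0, 2.0]
grip_width: 0.0258
```

```bash
cat >> h.py <<'E'
def ring(lo=.045,hi=.085,tag=None):
    o=get_obs();print("tcp",o["ee_pos"].round(4),fx(o["ee_pos"]).round(4),"F",o["ft_force"].round(1))
    for n in("scene","top"):
        im,d=shot(n,tag and n+tag);C=cloud(n,d);F=fx(C);h=cv2.cvtColor(im,cv2.COLOR_RGB2HSV)
        w=(C[...,2]>lo)&(C[...,2]<hi)&(abs(F[...,1])<.028)&(F[...,0]>-.08)&(F[...,0]<.036)&(h[...,2]>140)&(h[...,1]<60)
        if w.sum():
            print(n,w.sum(),F[w].min(0).round(4),F[w].max(0).round(4),"z",np.percentile(C[w][:,2],[20,50,80]).round(4))
E
python3 -c "
from h import *
ring()"
```

```text
tcp [ 0.5652 -0.2013  0.0601] [-0.048  0.002] F [-2.2  1.   2. ]
scene 76 [-0.0689 -0.028 ] [0.0308 0.0265] z [0.0752 0.0767 0.0779]
top 104 [-0.0249 -0.0279] [0.0359 0.0124] z [0.0735 0.0759 0.0783]
```

>>> {"method": "drive_tool", "body": {
  "motion": [0.45, -0.4, 0, 0, 0, 0, 0.3, 0.4, -0.3, 0, 0, 0, 0, 0.3, 0.4, -0.3, 0, 0, 0, 0, 0.3, 0.2, -0.15, 0, 0, 0, 0, 0.3]
}}

```text
time_s: 9.2
ee_pos: [0.5772, -0.2101, 0.0588]
tool_rot: [[0.605, -0.016, -0.796], [0.797, 0.007, 0.605], [-0.004, -1.0, 0.017]]
ft_force: [-6.6, 7.0, 2.8]
grip_width: 0.0256
```

```bash
python3 -c "
from h import *
ring()"
```

```text
tcp [ 0.5772 -0.2101  0.0588] [-0.0331  0.0021] F [-6.6  7.   2.8]
scene 72 [-0.0552 -0.0277] [0.0247 0.0034] z [0.0696 0.0711 0.0721]
top 94 [-0.0088 -0.0278] [0.0356 0.0026] z [0.0679 0.0708 0.073 ]
```

The ring top has fallen from 76.5 to 71 mm, so it has dropped onto the plate, and the push force shows it against the stop. I'll back off, rise, and centre above it.

>>> {"method": "drive_tool", "body": {
  "motion": [-0.8, 0.6, 0, 0.4, -0.9, 0, 0.3, -0.6, 0.4, 0.5, 0, 0, 0, 0.3, 0, 0, 4, 0, 0, 0, 0.48, 1.5, -1.2, 1.5, 0, 0, 0, 0.48, 1.5, -1.2, 0, 0, 0, 0, 0.48, 1, -0.7, 0, 0, 0, 0, 0.48, 0, 0, 0, 0, 0, 0, 0.48]
}}

```text
time_s: 10.0
ee_pos: [0.6061, -0.2411, 0.1229]
tool_rot: [[0.607, 0.009, -0.794], [0.794, 0.002, 0.607], [0.007, -1.0, -0.006]]
ft_force: [-0.2, 0.1, -0.3]
grip_width: 0.0413
```

```bash
python3 - <<'E'
from h import *
ring(tag="4")
a=np.load("pics/scene4.npz")["im"];b=np.load("pics/top4.npz")["im"]
cv2.imwrite("pics/c4.png",np.hstack([cv2.resize(a[140:260,160:280],(400,400),interpolation=2),cv2.resize(b[120:240,170:290],(400,400),interpolation=2)])[:,:,::-1])
E
```

```text
tcp [ 0.6061 -0.2411  0.1229] [ 0.0086 -0.0055] F [-0.2  0.1 -0.3]
scene 211 [-0.0257 -0.027 ] [0.0341 0.0275] z [0.0699 0.0706 0.0715]
```

View pics/c4.png

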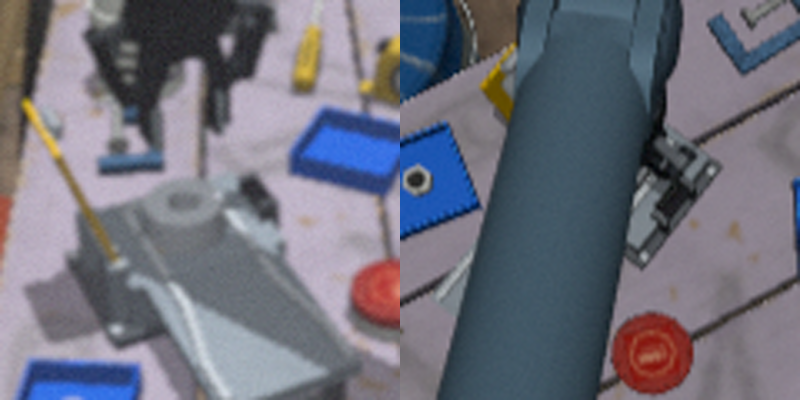

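The ring sits flat on the shaft in the well (crop 180,205) and the cover is still open. I'll shift onto its centre with a narrower gap and descend.

>>> {"method": "drive_tool", "body": {
  "motion": [0, 0.6, -2, 0, 0.5, 0, 0.37, 0, 0, -1.5, 0, 0, 0, 0.37, 0, 0, -0.5, 0, 0, 0, 0.37, 0, 0, 0, 0, 0, 0, 0.37]
}}

```text
time_s: 10.5
ee_pos: [0.6008, -0.2304, 0.0763]
tool_rot: [[0.605, -0.009, -0.796], [0.797, 0.005, 0.605], [-0.002, -1.0, 0.01]]
ft_force: [0.2, -0.2, 0.6]
grip_width: 0.0316
```

>>> {"method": "drive_tool", "body": {
  "motion": [0.4, -0.35, -0.2, -0.3, -0.4, 0, 0.37, 0, 0, -0.4, 0, 0, 0, 0.37, 0, 0, -0.4, 0, 0, 0, 0.37, 0, 0, -0.4, 0, 0, 0, 0.37]
}}

```text
time_s: 10.9
ee_pos: [0.6051, -0.2338, 0.0634]
tool_rot: [[0.604, -0.003, -0.797], [0.797, -0.001, 0.604], [-0.003, -1.0, 0.002]]
ft_force: [-2.6, 0.6, 5.1]
grip_width: 0.0315
```

>>> {"method": "drive_tool", "body": {
  "motion": [0, 0, -0.4, 0, 0, 0, 0.37, 0, 0, -0.4, 0, 0, 0, 0.37, 0, 0, -0.4, 0, 0, 0, 0.37, 0, 0, -0.4, 0, 0, 0, 0.37]
}}

```text
time_s: 11.3
ee_pos: [0.6053, -0.2339, 0.0553]
tool_rot: [[0.605, -0.007, -0.796], [0.796, -0.003, 0.605], [-0.006, -1.0, 0.003]]
ft_force: [-10.6, 3.0, 25.4]
grip_width: 0.0316
```

```bash
python3 -c "
from h import *
ring(tag='5')
a=np.load('pics/scene5.npz')['im'];b=np.load('pics/top5.npz')['im']
cv2.imwrite('pics/c5.png',cv2.resize(a[150:250,165:265],(600,600),interpolation=2)[:,:,::-1])"
```

```text
tcp [ 0.6053 -0.2339  0.0553] [ 0.0037 -0.0002] F [-10.6   3.   25.4]
scene 135 [-0.0264 -0.0265] [0.0359 0.0266] z [0.0537 0.0547 0.0556]
```

View pics/c5.png

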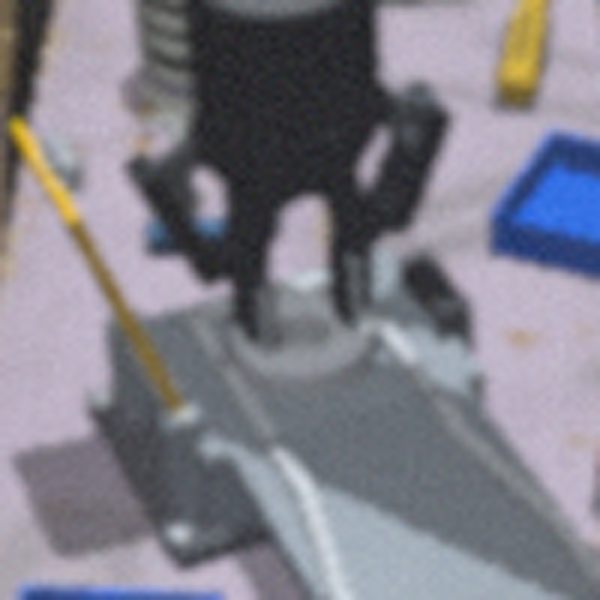

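The ring top is now about 55 mm (home is 56) with 25 N of resistance and no further travel, so the spacer is home. Next I'll close the fingers, rise, and go over to the outer side of the cover.

>>> {"method": "drive_tool", "body": {
  "motion": [0, 0, 3, 0, 0, 0, 0.37, 0, 0, 5, 0, 0, 0, 0.2, 0, 0, 5, 0, 0, 0, 0, 0, 0, 5, 0, 0, 0, 0, 2.0, 2.7, 0, 0, 0, 0, 0, 2.0, 2.7, 0, 0, 0, 0, 0, 2.0, 2.7, 0, 0, 0, 0, 0, 2, 2.7, 0, 0, 0, 0, 0, 1, 1.3, 0, 0, 0, 0, 0, 0, 0, 0, 0, 0, 0, 0]
}}

```text
time_s: 12.4
ee_pos: [0.6969, -0.1136, 0.2462]
tool_rot: [[0.613, 0.003, -0.79], [0.79, -0.008, 0.613], [-0.005, -1.0, -0.008]]
ft_force: [-0.8, -0.5, -0.4]
grip_width: -0.0002
```

```bash
python3 - <<'E'
from h import *
o=get_obs();print("tcp",o["ee_pos"].round(4),fx(o["ee_pos"]).round(4),o["tool_rot"].round(3).tolist(),o["grip_width"])
im,d=shot("scene","s6");C=cloud("scene",d);F=fx(C)
w=(np.hypot(F[...,0]-.002,F[...,1])<.029)&(np.hypot(F[...,0]-.004,F[...,1])>.015)&(C[...,2]<.1)
print("ring z",np.percentile(C[w][:,2],[10,50,90]),w.sum())
h=cv2.cvtColor(im,cv2.COLOR_RGB2HSV);m=cv2.inRange(h,(18,110,80),(32,255,255))
w=(m>0)&(C[...,2]>.06)&(abs(F[...,1]-.09)<.06)&(abs(F[...,0])<.06);print("cover",np.polyfit(C[w][:,2],F[w][:,1],1),F[w][:,1].max(),C[w][:,2].max())
E
```

```text
tcp [ 0.6969 -0.1136  0.2462] [0.0055 0.1509] [[0.613, 0.003, -0.79], [0.79, -0.008, 0.613], [-0.005, -1.0, -0.008]] -0.00015696525967747813
ring z [-0.52414688  0.05369526  0.05585152] 312
cover [0.30351194 0.04989372] 0.10320809246900906 0.17134733894843723
```

>>> {"method": "drive_tool", "body": {
  "motion": [0, 0, -4, 0, 0, 0, 0, 0, 0, -4, 0, 0, 0, 0, 0, 0, -2, 0, 0, 0, 0, -1.2, -1.6, 0, 0, 0, 0, 0, -1.2, -1.6, 0, 0, 0, 0, 0, -1.2, -1.6, 0, 0, 0, 0, 0, -0.6, -0.8, 0, 0, 0, 0, 0]
}}

```text
time_s: 13.15
ee_pos: [0.6462, -0.1882, 0.1412]
tool_rot: [[0.626, -0.002, -0.78], [0.78, -0.017, 0.625], [-0.014, -1.0, -0.01]]
ft_force: [0.7, 0.2, -0.6]
grip_width: -0.0001
```

>>> {"method": "drive_tool", "body": {
  "motion": [-1.0, -0.9, 0.2, -0.8, 0, 0, 0, -1.0, -0.9, 0, 0, 0, 0, 0, -1.2, -1.6, -1.2, 0, 0, 0, 0, 0, 0, 0, 0, 0, 0, 0]
}}

```text
time_s: 13.55
ee_pos: [0.6094, -0.2299, 0.1308]
tool_rot: [[0.63, -0.002, -0.776], [0.776, -0.036, 0.63], [-0.029, -0.999, -0.021]]
ft_force: [-0.9, -0.8, 0.0]
grip_width: -0.0001
```

```bash
cat >> h.py <<'E'
def cover():
    o=get_obs();print("tcp",o["ee_pos"].round(4),fx(o["ee_pos"]).round(4),"F",o["ft_force"].round(1))
    for n in("scene","top"):
        im,d=shot(n);C=cloud(n,d);F=fx(C);h=cv2.cvtColor(im,cv2.COLOR_RGB2HSV);m=cv2.inRange(h,(18,110,60),(32,255,255))
        w=(m>0)&(C[...,2]>.05)&(abs(F[...,1]-.03)<.1)&(abs(F[...,0])<.06);P=np.c_[F[w][:,1]-.066,C[w][:,2]-.062]
        th=np.arctan2(P[:,1],-P[:,0])[np.hypot(*P.T)>.05]
        print(n,w.sum(),"theta",np.percentile(th,[20,50,80]).round(3) if len(th) else None)
E
python3 -c "
from h import *
cover()"
```

```text
tcp [ 0.6094 -0.2299  0.1308] [0.0045 0.0054] F [-0.9 -0.8  0. ]
scene 312 theta [0.765 0.775 0.793]
top 63 theta [0.735 0.756 0.771]
```

>>> {"method": "drive_tool", "body": {
  "motion": [-0.7, -0.9, -1.6, 2, 0, 0, 0, -0.7, -0.9, -1.6, 0, 0, 0, 0, -0.5, -0.7, -1, 0, 0, 0, 0, 0, 0, -0.6, 0, 0, 0, 0, 0, 0, 0, 0, 0, 0, 0]
}}

```text
time_s: 14.15
ee_pos: [0.5994, -0.2462, 0.0864]
tool_rot: [[0.621, 0.012, -0.784], [0.784, 0.004, 0.621], [0.011, -1.0, -0.006]]
ft_force: [-0.8, 0.1, 0.3]
grip_width: -0.0
```

```bash
python3 -c "
from h import *
cover();print(get_obs()['tool_rot'].round(3).tolist())"
```

```text
tcp [ 0.5994 -0.2462  0.0864] [ 0.0062 -0.0136] F [-0.8  0.1  0.3]
scene 350 theta [0.25  0.268 0.283]
top 10 theta [0.249 0.262 0.392]
[[0.621, 0.013, -0.784], [0.784, 0.004, 0.621], [0.011, -1.0, -0.008]]
```

>>> {"method": "drive_tool", "body": {
  "motion": [0, 0, 1.2, 0, 0.6, 0, 0, -1.5, -1.6, 0, 0, 0, 0, 0, 0, 0, 0, 0, 0, 0, 0, 0, 0, -1, 0, 0, 0, 0, 0, 0, -1, 0, 0, 0, 0, 0, 0, 0, 0, 0, 0, 0]
}}

```text
time_s: 14.85
ee_pos: [0.59, -0.2579, 0.0817]
tool_rot: [[0.615, 0.009, -0.788], [0.788, 0.004, 0.615], [0.008, -1.0, -0.005]]
ft_force: [-1.2, -0.2, -1.0]
grip_width: -0.0004
```

>>> {"method": "drive_tool", "body": {
  "motion": [-0.5, -0.4, -0.4, 0, 0, 0, 0, 0, 0, -0.5, 0, 0, 0, 0, 0, 0, -0.5, 0, 0, 0, 0, 0, 0, -0.5, 0, 0, 0, 0]
}}

```text
time_s: 15.25
ee_pos: [0.5855, -0.2615, 0.0638]
tool_rot: [[0.614, 0.008, -0.789], [0.789, 0.003, 0.614], [0.007, -1.0, -0.005]]
ft_force: [-7.0, 2.5, 26.9]
grip_width: 0.0002
```

The tip is at 63.8 mm (shut is 64.5) against 27 N, so the cover should have snapped. I'll retreat and check.

>>> {"method": "drive_tool", "body": {
  "motion": [0, 0, 2, 0, 0, 0, 0, 0, 0, 4, 0, 0, 0, 0, 0, 0, 5, 0, 0, 0, 0, -3, 0, 4, 0, 0, 0, 0, -4, 0, 0, 0, 0, 0, 0, -4, 0, 0, 0, 0, 0, 0, -4, -2, 0, 0, 0, 0, 0, -2, -4, 0, 0, 0, 0, 0, 0, -4, 0, 0, 0, 0, 0, 0, 0, 0, 0, 0, 0, 0]
}}

```text
time_s: 16.25
ee_pos: [0.4061, -0.3606, 0.2132]
tool_rot: [[0.609, 0.005, -0.793], [0.793, 0.003, 0.609], [0.006, -1.0, -0.002]]
ft_force: [-0.3, -0.5, -0.3]
grip_width: -0.0001
```

```bash
python3 - <<'E'
from h import *
cover()
im,d=shot("scene","s7");im2,d2=shot("top","t7");C=cloud("scene",d);F=fx(C)
h=cv2.cvtColor(im,cv2.COLOR_RGB2HSV);m=cv2.inRange(h,(18,110,60),(32,255,255));w=(m>0)&(abs(F[...,1])<.08)&(abs(F[...,0])<.05)
print("cover z vs v",np.polyfit(F[w][:,1],C[w][:,2],1),w.sum())
w=(abs(C[...,2]-.024)<.006)&(np.hypot(C[...,0]-.44,C[...,1]+.266)<.06);print("tin",np.median(C[w],0))
cv2.imwrite("pics/c7.png",np.hstack([cv2.resize(im[170:290,150:270],(400,400),interpolation=2),cv2.resize(im2[120:240,150:270],(400,400),interpolation=2)])[:,:,::-1])
E
```

```text
tcp [ 0.4061 -0.3606  0.2132] [-0.0808 -0.2208] F [-0.3 -0.5 -0.3]
scene 426 theta [0.    0.013 0.025]
top 535 theta [-0.01   0.018  0.046]
cover z vs v [0.00646543 0.06277647] 428
tin [ 0.44046706 -0.26106119  0.02315519]
```

View pics/c7.png

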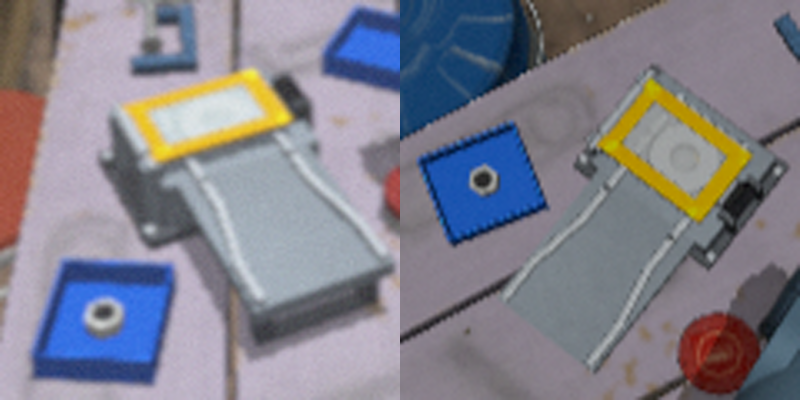

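The cover is flat (slope under 0.01), the spacer shows under the pane, the nut is in the tray (103,317 scene half; 484,180 top half), and the tin hasn't moved. I'm handing in.

```bash
python3 -c "
from bench import job
print(job.finish_job())"
```

```text
the job is handed in; nothing more can be done
None
```

I finished the task and handed it in at about 16.5 s of robot time; the hand-in gave no verdict.

- **Nut:** I gripped it off the deck and let it go in the left-hand blue tray. The last pictures show it near the tray's centre.
- **Spacer:** I pushed it along the rails until its top dropped from 77 to 71 mm above the table. I then pressed it with up to 25 N until it stopped, with its top at about 55 mm against the 56 mm expected when home.
- **Cover:** I swung it over and pressed the front edge to 27 N, with the fingertip ending at 63.8 mm against 64.5 mm when shut. After I backed off, the cover measured about 0.01–0.02 rad and its slope was 0.006.
- **Other checks:** The wax tin's measured position shifted by no more than about 5 mm, which is within measurement error. I did not re-measure the tape measure, but the arm did not work near it. The robot ended clear of everything.

The two cameras disagreed by about 4 mm. The measured spacer and shaft centre sat about 4 mm further along the deck than my first estimate. The end stop and shaft centred the ring, so this caused no trouble.

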